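# Hold back the belt tensioner on a wafer transfer track

### The job

A new belt is to be threaded on the wafer transfer drive. First set the lever of the drive control in line with its idle pointer; then push the sprung tensioner arm, by its idler roller, back past the ratchet click and well beyond it towards its end stop, and finish with the gripper's fingers still holding it there against the spring, without letting it rest on the pawl. Leave the other things on the bench where they are.

Things in the scene. Friction and masses are not known exactly. Their poses are not given: they have to be found in the camera images.
- lever_hinge (a point): Drive control: grey housing 130 x 90 x 40 mm, fixed to the bench, with a lever standing up from two steel cheeks. This point is the centre of the lever's hinge, 50 mm above the bench, in the middle of the housing; the frame is the housing's: x along its 130 mm side (the lever swings in this x-z plane), y along the hinge axis, z up. Nothing on the housing rises above 110 mm except the lever.
- lever_knob (a point): Centre of the black knob at the lever's top: 24 mm dia, 30 mm high, 100 mm from the hinge; z axis points out along the lever. Below it is a 10 mm dia steel rod.
- drive_lever (a joint): Lever angle, rad: 0 upright, positive leaning to the housing's +x; range -0.7 to 0.7. It has friction (about 1.5 N at the knob) and stays where it is left.
- pointer_tip (a point): Tip of one prong of the steel idle pointer, a stiff forked finger that straddles the lever on the same hinge axis; tips 58 mm from the hinge axis, 30 mm to either side of the lever; z axis points out along the pointer.
- idle_pointer (a joint): Angle of the idle pointer, measured exactly as the lever's: the lever is in line with it when both values are equal. Far too stiff to be pushed by accident.
- tensioner_pivot (a point): Belt unit: aluminium base plate 200 x 270 x 12 mm, fixed to the bench, carrying two bare pulleys (top at 75 mm) and the tensioner. This point is on the vertical pivot axis of the tensioner arm, 60 mm above the bench; the frame is the base plate's: z up, at rest the arm lies along +y, and it is pushed back towards +x.
- idler (a point): Middle (65 mm above the bench) of the idler roller, an upright black cylinder 30 mm dia reaching from 37 to 87 mm above the bench, at the free end of the flat steel tensioner arm (18 mm wide, top at 36 mm), 120 mm from the pivot axis. At rest it is the part to push, from its -x side; it moves about 90 mm on its arc, clear of all else.
- tensioner (a joint): Angle of the tensioner arm, rad: 0 at rest, grows as it is pushed back (from +y towards +x of the base plate, clockwise from above). Spring: about 4 N at the roller at rest, about 10 N when pushed back. A ratchet tooth on the arm's hub clicks past the pawl at about 0.42; let go, the arm falls back onto the pawl at about 0.42. End stop at 0.78.
- pawl (a joint): Angle of the small sprung pawl beside the arm's hub, rad: 0 against the hub, rises to about 0.13 as the tooth passes and snaps back at the click.
- cassette: white open-topped wafer carrier with dark discs in it, 130 x 140 x 100 mm, far side of the bench; a bystander, origin at the centre of its underside
- wash_bottle: white round bottle, 60 mm dia, 130 mm tall, far side of the bench; a bystander, origin at the centre of its underside
- shipper: flat grey round wafer box, 116 mm dia, 16 mm high, far side of the bench; a bystander, origin at the centre of its underside
- pick_pen: thin black pick-up pen lying on the bench near the robot, 155 mm long, 12 mm high; a bystander, origin at the centre of its underside
- screwdriver: grey screwdriver lying on the bench near the robot, 160 mm long; a bystander, origin at the centre of its underside
- dish: small round steel dish, 52 mm dia, 22 mm high, on the bench between the belt unit and the drive control; a bystander, origin at the centre of its underside
- spare_ring: small loose steel ring, 24 mm dia, 22 mm high, standing on a corner of the belt unit's base plate; a bystander, origin at the centre of its underside

How it is judged (in metres and radians):
On the way, in this order (a step that is already met when the one before it is completed fails the run):
1. the lever stands in line with the idle pointer while the tensioner arm is still at rest (angle between the z axis of lever_knob and the z axis of pointer_tip, either way round below 0.09 rad and value of joint tensioner below 0.2 rad), for 0.3 s.
2. the tensioner arm has been pushed well past its click (value of joint tensioner above 0.52 rad), for 0.2 s.
At the end, for the whole second after the job is handed in: The lever is within 0.09 rad of the idle pointer; the tensioner arm stands still at more than 0.52 rad, past the click (about 0.42) where it would rest on the pawl, with the pawl dropped back; the fingers press on the arm or its roller with more than 2 N (angle between the z axis of lever_knob and the z axis of pointer_tip, either way round below 0.09 rad and value of joint tensioner above 0.52 rad and contact force between the fingers and tensioner above 2 N and velocity of joint tensioner between -0.1 and 0.1 rad/s and value of joint pawl below 0.08 rad); the arm keeps its last pose, push and grip.
It fails at once if one of the other things pushed more than 30 mm (distance of any of cassette, wash_bottle, shipper, pick_pen, screwdriver, dish, spare_ring from where it was at the start of the episode above 0.03 m).
It fails at once if one of the standing things knocked over (angle between any of cassette, wash_bottle, shipper, dish, spare_ring's own z axis and vertical above 0.6 rad).
It also fails if it takes over 48 s, if anything falls off the work surface, if the arm or the gripper's body presses on something with over 40 N, if the wrist force passes 120 N, or if a joint passes its speed limit or range.

### The arm

A 6-joint arm with a two-finger parallel gripper is mounted at the origin on the work surface. World frame = base frame: x ahead of the robot, y to its left, z up, the work surface at z = 0. Lengths are in mm, angles in rad, forces in N, time in s.
With the tool pointing down it reaches from about 275 to 750 mm from the base axis. Payload 10.2 kg.
Tool frame: the origin (TCP) lies at the very end of the fingers, on their centre line; the grasp point (between the pads) lies 19 mm behind it; z points along the fingers, x is the direction in which the jaws open and shut, and the axes are right-handed (so a half turn about z gives the same grasp; the last joint's range is limited). The gripper opens to 85 mm and grips with 20 to 120 N. Pads are 22 mm wide; open, the fingers measure 114 mm over their backs; the gripper's body (76 mm by 85 mm) begins 54 mm behind the grasp point. The pads swing forward as they close: fully open they stand 13 mm farther back than shut.
Start: joints at [-1.419, 0.313, 1.498, -0, 1.331, -0.223], TCP at [192.183, -488.566, 231.294] pointing down, gripper open.
Joint ranges: [-2.94, 2.94], [-0.97, 2.17], [0.19, 2.56], [-1.23, 4.37], [0.02, 3.11], [-2.88, 2.88]. Speed limits (rad/s): [2.39, 2.39, 3.01, 3.14, 3.14, 3.14].

### API

Orientations are given as a unit quaternion [w, x, y, z].
In Python, from rig import ctrl, cams gives the robot as it stands.
- The arm moves only by the tool play_rows, never from a script. Its argument "steps" is a list of rows, each a list of 2 entries, a list of its own where there are three numbers: the shift along the tool's x, y, z normalised to -1 to 1, where 1 is 0.75 m, then the turn, a rotation vector about the tool's x, y, z normalised to -1 to 1, where 1 is 45 degrees. A call has 1 to 20 rows; each row shifts and turns the commanded pose from where the row before left it, along the tool's axes as they then stand; what a row does not reach is not made up. A row lasts 1/10 s, in which the tool goes at most 50 mm and 8.59 degrees, less where a joint would pass 70% of its speed; a pose out of reach is approached as far as the arm can. A call with a number of a shift or a turn outside -1 to 1 is refused whole. A call with a gripper value outside its range is refused whole. "grip" is the closure, from 0 (fully open) to 1 (shut), set as the call begins (left out, the last holds). The fingers move at their own pace and stop on an object; "squeeze" is the grip in N (left out, the last holds). Time passes only in rows, so rows that do not move let the fingers close. It gives the time, the measured TCP pose, the force and the opening at its end, in the units of the state.
- ctrl.sense(): the state, without advancing time (a new reading comes with each control period).
- cams.capture(name): name is "side" or "top" or "wrist"; returns the picture (384x512x3 uint8, red, green, blue); there is no depth.
- cams.camera_info(name): a dict with "fx", "fy", "cx", "cy" (pixels), "xyz" and "attitude" of the camera in the world. Camera axes: x right, y up, looking along -z (the intrinsics and any distortion apply to the point x, -y, -z); pixel columns grow to the right and rows downward; lengths in mm; the calibration is good to about 2 mm. A picture is of the moment at which its call begins: read the wrist's pose just before it. camera_info takes no time and is no camera call; for the wrist camera it gives the pose at the moment of the call.
- ctrl.finish_job(): hands the job in, once; it reports no verdict.
Trained networks look in the newest picture that a camera, given by its name, has taken for a name from the list of things; names that differ only in an ending like _2 or _b are one class to them, and where a whole thing is asked for, a point or a joint stands for the part that bears it (a point fixed in the world has none). Each returns a list of dicts, best first, with "p" (0 to 1); they miss things now and then, are a little off and sometimes report something else, mostly with a low value. They report only what shows in the picture. A call takes as long as a camera call.
- cams.search_frame(camera, thing): "rect" ([centre column, centre row, width, height] in pixels, round what is visible of it).
- cams.tip_of(camera, thing): "pixel" ([column, row] in pixels: a listed point, or the origin of a listed thing).
The state is a dict: "time_s": time; "joints": joint angles; "dq": joint speeds; "tau": joint torques, N m; "eef_pos": TCP position; "ee_rot": TCP orientation; "force": force on the tool from outside, world axes, zero at the start; "wrist_torque": the same for the moment, N m; "grip_width": opening from 0.0 (shut) to 1.0 (fully open).
Only numpy, scipy, OpenCV 4.12 (cv2) and the standard library are available. Lean on these libraries where they do the work, as an engineer would, in place of code of your own. Each camera call takes 0.05 s, during which the arm holds its last target.

## Working session

There is one attempt and no reset: what is moved stays moved. The work goes in short steps, Python scripts to look and compute and a tool call to move; the robot and the scene stay as the last step left them, time stands still between calls to the robot, and variables do not carry over. Pictures are saved under pics/ and viewed, and the job is handed in when it is done.

Besides the shell and the picture viewer there is one more tool, called after ">>>" in YAML: its name, and indented under it one key for each argument. play_rows: Moves the arm, as the interface text tells. Its arguments: {"type":"object","properties":{"steps":{"type":"array"},"grip":{"type":"number"},"squeeze":{"type":"number"}},"required":["steps"]}

```bash
ls; mkdir -p pics; python3 - <<'E'
from rig import ctrl,cams
import cv2
s=ctrl.sense();print(s)
for n in ("side","top"):
    im=cams.capture(n);cv2.imwrite(f"pics/{n}0.png",im[:,:,::-1]);print(n,cams.camera_info(n))
    for t in ("lever_hinge","lever_knob","pointer_tip","tensioner_pivot","idler","dish","spare_ring"):
        print(t,[(d["pixel"],round(d["p"],2)) for d in cams.tip_of(n,t)][:3])
print(ctrl.sense()["time_s"])
E
```

```text
pics
{'time_s': 0.0, 'joints': array([-1.41938135e+00,  3.13432849e-01,  1.49846309e+00,  4.23185803e-05,
        1.33102112e+00, -2.23409774e-01]), 'dq': array([-0.00014024, -0.00052727,  0.00045719,  0.00181406,  0.00086937,
       -0.00068531]), 'tau': array([-8.46345156e-04, -4.12261212e+01, -2.59745765e+01, -2.59525850e-04,
        4.13908157e-03, -5.98839165e-06]), 'eef_pos': array([ 192.15957921, -488.27863085,  230.7340738 ]), 'ee_rot': array([-4.98793385e-04,  8.26468231e-01, -5.62982970e-01, -4.36045275e-04]), 'force': array([ 0.53511321, -0.51674929,  0.63088569]), 'wrist_torque': array([ 0.05059043, -0.00211342, -0.01599936]), 'grip_width': 1.002976600300223}
side {'fx': 412.87183501235035, 'fy': 412.87183501235035, 'cx': 255.134482405899, 'cy': 204.24525842429568, 'xyz': array([221.39014588, 859.31171574, 668.34690217]), 'attitude': array([-0.16697829, -0.08678441,  0.49377602,  0.8489829 ])}
lever_hinge [([202.0, 286.1], 0.63), ([189.6, 276.2], 0.41)]
lever_knob [([217.8, 258.8], 0.59)]
pointer_tip [([191.7, 276.2], 0.54)]
tensioner_pivot [([297.4, 190.0], 0.8), ([128.4, 280.7], 0.52)]
idler [([294.9, 204.9], 0.8)]
dish [([228.4, 243.4], 0.58)]
spare_ring [([173.3, 235.1], 0.41)]
top {'fx': 402.81194328735927, 'fy': 402.81194328735927, 'cx': 255.67461754003963, 'cy': 188.30064994551802, 'xyz': array([ 439.9579912 ,  -44.6674937 , 1004.79080307]), 'attitude': array([ 0.71224009,  0.04789779, -0.05183702, -0.69837868])}
lever_hinge [([130.6, 184.3], 0.76)]
lever_knob [([235.1, 166.2], 0.56), ([113.1, 198.7], 0.51)]
pointer_tip [([113.1, 176.6], 0.54)]
tensioner_pivot [([351.7, 215.9], 0.79), ([235.9, 166.4], 0.42)]
idler [([302.3, 225.0], 0.81)]
dish [([232.4, 165.7], 0.62)]
spare_ring [([363.4, 170.9], 0.59)]
0.8
```

```bash
python3 - <<'E'
import cv2
for n in("side","top"):
    im=cv2.imread(f"pics/{n}0.png");cv2.imwrite(f"pics/{n}0b.png",cv2.resize(im,(800,600),interpolation=cv2.INTER_CUBIC))
im=cv2.imread("pics/top0.png")[120:280,70:270];cv2.imwrite("pics/topL.png",cv2.resize(im,None,fx=3.75,fy=3.75,interpolation=cv2.INTER_CUBIC))
im=cv2.imread("pics/side0.png")[200:330,90:270];cv2.imwrite("pics/sideL.png",cv2.resize(im,None,fx=4.4,fy=4.4,interpolation=cv2.INTER_CUBIC))
E
```

```text
(no output)
```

View pics/top0b.png

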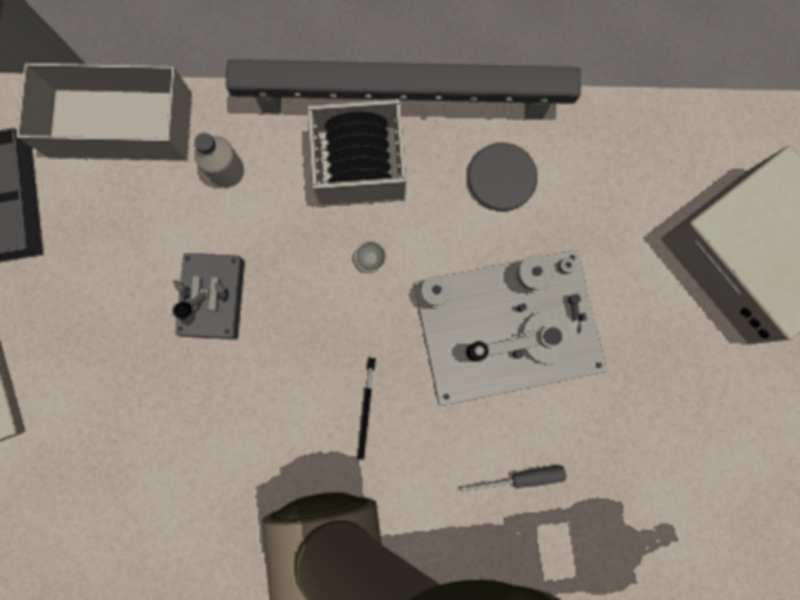

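View pics/side0b.png

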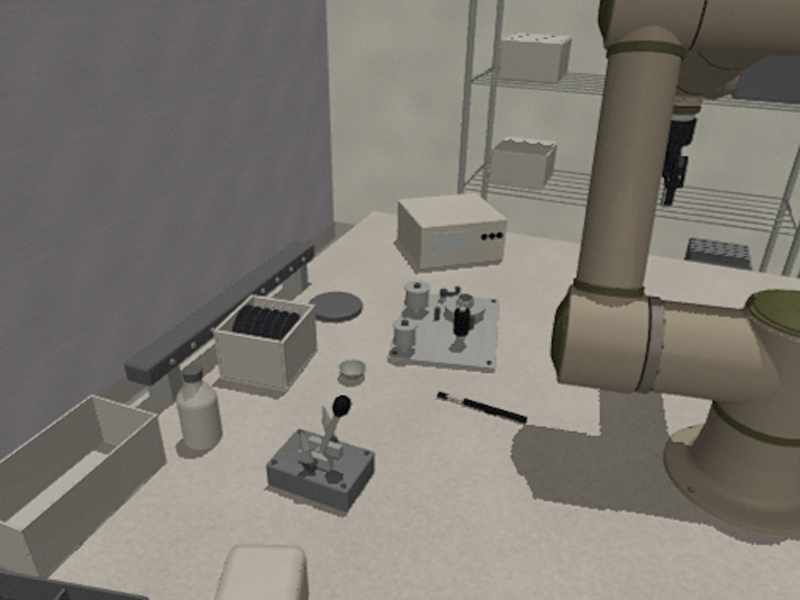

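View pics/topL.png

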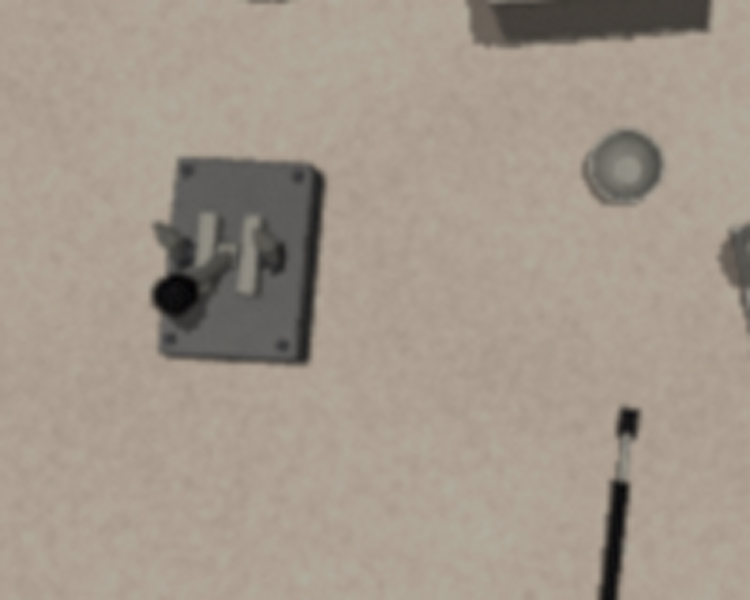

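View pics/sideL.png

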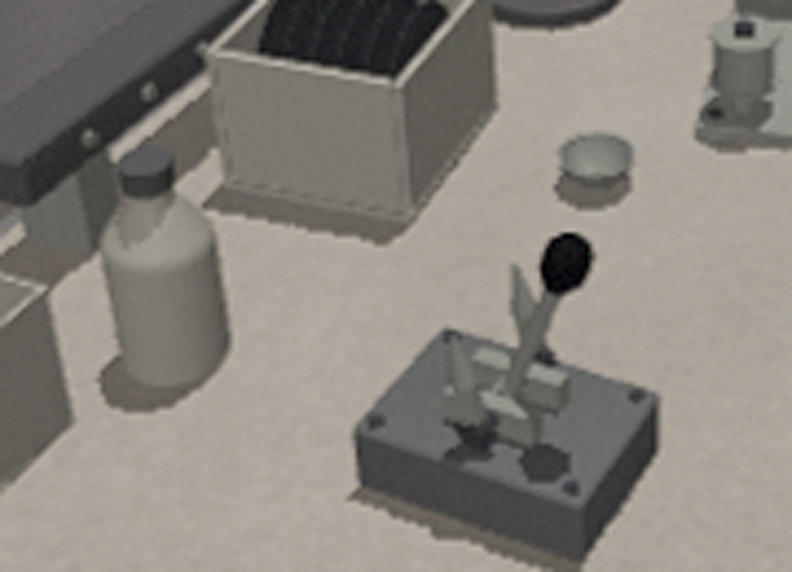

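```bash
cat > h.py <<'E'
import numpy as np
from scipy.spatial.transform import Rotation as R
from scipy.optimize import least_squares
def rot(q): return R.from_quat([q[1],q[2],q[3],q[0]]).as_matrix()
CI={'side':dict(f=412.87183501235035,c=(255.134482405899,204.24525842429568),p=np.array([221.39014588,859.31171574,668.34690217]),R=rot([-0.16697829,-0.08678441,0.49377602,0.8489829])),
'top':dict(f=402.81194328735927,c=(255.67461754003963,188.30064994551802),p=np.array([439.9579912,-44.6674937,1004.79080307]),R=rot([0.71224009,0.04789779,-0.05183702,-0.69837868]))}
def proj(n,P):
    c=CI[n] if isinstance(n,str) else n
    v=(np.atleast_2d(P)-c['p'])@c['R']
    return np.c_[c['c'][0]+c['f']*v[:,0]/-v[:,2], c['c'][1]-c['f']*v[:,1]/-v[:,2]]
def back(n,px,z):
    c=CI[n] if isinstance(n,str) else n
    d=c['R']@np.array([(px[0]-c['c'][0])/c['f'],-(px[1]-c['c'][1])/c['f'],-1.])
    return c['p']+d*(z-c['p'][2])/d[2]
def Rz(a): return R.from_euler('z',a).as_matrix()
E
python3 - <<'E'
from h import *
T=lambda u,v:(70+u/3.75,120+v/3.75)
S=lambda u,v:(90+u/4.4,200+v/4.4)
# drive control model
obs=[('top',T(180,158),'c',(65,45)),('top',T(314,165),'c',(65,-45)),('top',T(299,360),'c',(-65,-45)),('top',T(160,354),'c',(-65,45)),
('side',S(447,330),'c',(65,-45)),('side',S(658,400),'c',(-65,-45)),('side',S(583,507),'c',(-65,45)),('side',S(357,430),'c',(65,45)),
('top',T(177,293),'k',0),('side',S(567,262),'k',0),
('top',T(155,226),'t',30),('side',S(455,337),'t',30),('side',S(515,266),'t',-30),('top',T(258,216),'t',-30)]
def pts(p,k,a):
    x,y,yaw,th,ph=p
    if k=='c': l=[a[0],a[1],40]
    if k=='k': l=[100*np.sin(th),0,50+100*np.cos(th)]
    if k=='t': l=[58*np.sin(ph),a,50+58*np.cos(ph)]
    return Rz(yaw)@np.array(l)+[x,y,0]
f=lambda p:np.concatenate([proj(n,pts(p,k,a))[0]-u for n,u,k,a in obs])
h0=back('top',(130,185),50);print(h0)
r=least_squares(f,[h0[0],h0[1],0,-.4,.4],loss='soft_l1',x_scale=[100,100,1,1,1]);print(r.x)
for o,e in zip(obs,f(r.x).reshape(-1,2)):print(o[0],o[2:],e.round(1))
print('knob',pts(r.x,'k',0))
# belt unit
s=1.5625
obs2=[('top',(418/s,283/s),'c',0),('top',(302.3,225.0),'i',0),('side',(294.9,204.9),'i',0),('top',(351.7,215.9),'p',0),('side',(297.4,190),'p',0)]
for n,u,k,a in obs2: print(n,k,back(n,u,{'c':12,'i':65,'p':60}[k]))
for c in [(418,285),(577,252),(605,371),(440,403)]:print('plate',back('top',(c[0]/s,c[1]/s),12).round(0))
for nm,c,z in [('dish',(370,257),11),('ring',(567,265),23),('pulley',(432,290),75),('pentip',(371,360),6)]:print(nm,back('top',(c[0]/s,c[1]/s),z).round(0))
E
```

```text
[577.60610391 251.98444559  50.        ]
[ 5.69564167e+02  2.47327088e+02 -2.59397150e-02 -3.53854939e-01
  1.96188716e-01]
top ('c', (65, 45)) [-1.1 -0.4]
top ('c', (65, -45)) [ 0.  -0.6]
top ('c', (-65, -45)) [-0.3  0.7]
top ('c', (-65, 45)) [-0.9  0.6]
side ('c', (65, -45)) [-0.3 -1.8]
side ('c', (-65, -45)) [ 1.8 -2.4]
side ('c', (-65, 45)) [ 0.7 -0.1]
side ('c', (65, 45)) [-1.1 -0.4]
top ('k', 0) [0.1 0.1]
side ('k', 0) [ 0.  -0.2]
top ('t', 30) [ 0. -1.]
side ('t', 30) [-0.3 -0.7]
side ('t', -30) [ 0.1 -0.6]
top ('t', -30) [-0.8  2.9]
knob [534.92417637 248.22584137 143.80438861]
top c [599.78911574 -78.07069389  12.        ]
top i [ 489.45512064 -158.82256151   65.        ]
side i [ 491.44332992 -165.6274584    65.        ]
top p [ 513.31322694 -275.5395426    60.        ]
side p [ 514.02733658 -268.29158371   60.        ]
plate [597. -78.  12.]
plate [ 656. -334.   12.]
plate [ 466. -374.   12.]
plate [ 411. -115.   12.]
dish [641.  -0.  11.]
ring [ 632. -314.   23.]
pulley [579. -97.  75.]
pentip [476.  -6.   6.]
```

```bash
cat > plan.py <<'E'
import sys,json
from rig import ctrl
from h import *
# usage: plan x y z yaw(tool-x angle, world) nrows
def plan(x,y,z,yaw,n):
    s=ctrl.sense();p=s['eef_pos'];M=rot(s['ee_rot'])
    tgt=np.array([[np.cos(yaw),np.sin(yaw),0],[np.sin(yaw),-np.cos(yaw),0],[0,0,-1]]).T.T
    tgt=np.c_[[np.cos(yaw),np.sin(yaw),0],[np.sin(yaw),-np.cos(yaw),0],[0,0,-1]]
    rv=R.from_matrix(M.T@tgt).as_rotvec();d=(np.array([x,y,z])-p)/n
    rows=[]
    for i in range(n):
        Mi=M@R.from_rotvec(rv*i/n).as_matrix()
        rows.append([[round(float(v),4) for v in Mi.T@d/750],[round(float(v),4) for v in rv/n/(np.pi/4)]])
    print(json.dumps(rows)); print('mm/row',np.linalg.norm(d),'deg/row',np.degrees(np.linalg.norm(rv))/n)
if __name__=="__main__": a=list(map(float,sys.argv[1:]));plan(*a[:4],int(a[4]))
E
python3 plan.py 470 235 235 -1.597 20; python3 -c "
from rig import cams;print(cams.camera_info('wrist'))"
```

```text
[[[-0.0381, -0.0349, -0.0002], [-0.0, 0.0, 0.0255]], [[-0.0388, -0.0341, -0.0002], [-0.0, 0.0, 0.0255]], [[-0.0395, -0.0333, -0.0002], [-0.0, 0.0, 0.0255]], [[-0.0401, -0.0325, -0.0002], [-0.0, 0.0, 0.0255]], [[-0.0408, -0.0317, -0.0002], [-0.0, 0.0, 0.0255]], [[-0.0414, -0.0309, -0.0002], [-0.0, 0.0, 0.0255]], [[-0.042, -0.0301, -0.0002], [-0.0, 0.0, 0.0255]], [[-0.0426, -0.0292, -0.0002], [-0.0, 0.0, 0.0255]], [[-0.0432, -0.0284, -0.0002], [-0.0, 0.0, 0.0255]], [[-0.0438, -0.0275, -0.0002], [-0.0, 0.0, 0.0255]], [[-0.0443, -0.0266, -0.0002], [-0.0, 0.0, 0.0255]], [[-0.0448, -0.0257, -0.0002], [-0.0, 0.0, 0.0255]], [[-0.0453, -0.0248, -0.0002], [-0.0, 0.0, 0.0255]], [[-0.0458, -0.0239, -0.0002], [-0.0, 0.0, 0.0255]], [[-0.0463, -0.023, -0.0002], [-0.0, 0.0, 0.0255]], [[-0.0467, -0.022, -0.0002], [-0.0, 0.0, 0.0255]], [[-0.0472, -0.0211, -0.0002], [-0.0, 0.0, 0.0255]], [[-0.0476, -0.0201, -0.0002], [-0.0, 0.0, 0.0255]], [[-0.048, -0.0192, -0.0002], [-0.0, 0.0, 0.0255]], [[-0.0484, -0.0182, -0.0002], [-0.0, 0.0, 0.0255]]]
mm/row 38.754066404168576 deg/row 1.1486944830894497
{'fx': 287.47116784840085, 'fy': 287.47116784840085, 'cx': 247.18922597266018, 'cy': 189.816454917226, 'xyz': array([ 260.94079977, -462.14525839,  374.86051547]), 'attitude': array([ 0.81751528, -0.12316689,  0.08358383, -0.55633842])}
```

>>> play_rows:
  steps:
    - [[0,0,0],[0,0,0.17]]
    - [[0,0,0],[0,0,0.17]]
    - [[0,0,0],[0,0,0.17]]
    - [[-0.05,-0.018,0],[0,0,0]]
    - [[-0.05,-0.018,0],[0,0,0]]
    - [[-0.05,-0.018,0],[0,0,0]]
    - [[-0.05,-0.018,0],[0,0,0]]
    - [[-0.05,-0.018,0],[0,0,0]]
    - [[-0.05,-0.018,0],[0,0,0]]
    - [[-0.05,-0.018,0],[0,0,0]]
    - [[-0.05,-0.018,0],[0,0,0]]
    - [[-0.05,-0.018,0],[0,0,0]]
    - [[-0.05,-0.018,0],[0,0,0]]
    - [[-0.05,-0.018,0],[0,0,0]]
    - [[-0.05,-0.018,0],[0,0,0]]
    - [[-0.05,-0.018,0],[0,0,0]]
    - [[-0.05,-0.018,0],[0,0,0]]
    - [[-0.05,-0.018,0],[0,0,0]]
    - [[-0.05,-0.018,0],[0,0,0]]
    - [[-0.05,-0.018,0],[0,0,0]]
  grip: 1
  squeeze: 40

```text
time_s: 2.8
eef_pos: [438.4, 144.6, 231.4]
ee_rot: [0.0, -0.698, 0.716, -0.0]
force: [0.1, -1.5, 0.5]
grip_width: 0.001
```

```bash
cat > look.py <<'E'
import sys,cv2
from rig import ctrl,cams
ci=cams.camera_info('wrist')
for n in sys.argv[2:]:
    im=cams.capture(n);cv2.imwrite(f"pics/{n}{sys.argv[1]}.png",cv2.resize(im[:,:,::-1],(800,600),interpolation=cv2.INTER_CUBIC))
print({k:ci[k] for k in('xyz','attitude')})
s=ctrl.sense();print(s['time_s'],s['eef_pos'],s['ee_rot'],s['force'],s['grip_width'])
E
python3 look.py 1 wrist side
```

```text
{'xyz': array([512.21144599, 141.81011087, 375.01758555]), 'attitude': array([-0.69061823,  0.10406607, -0.1059045 ,  0.70781421])}
2.9 [438.59720998 146.00530148 231.03407006] [ 2.86966798e-04 -6.99445673e-01  7.14685664e-01  2.64466176e-04] [-0.44496572  0.24599427 -0.50889979] 0.0023361964675143645
```

View pics/wrist1.png

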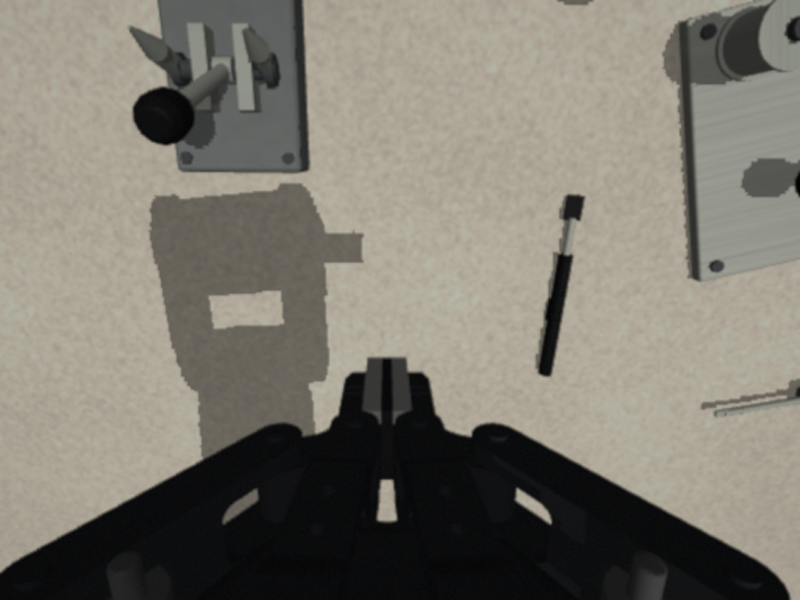

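View pics/side1.png

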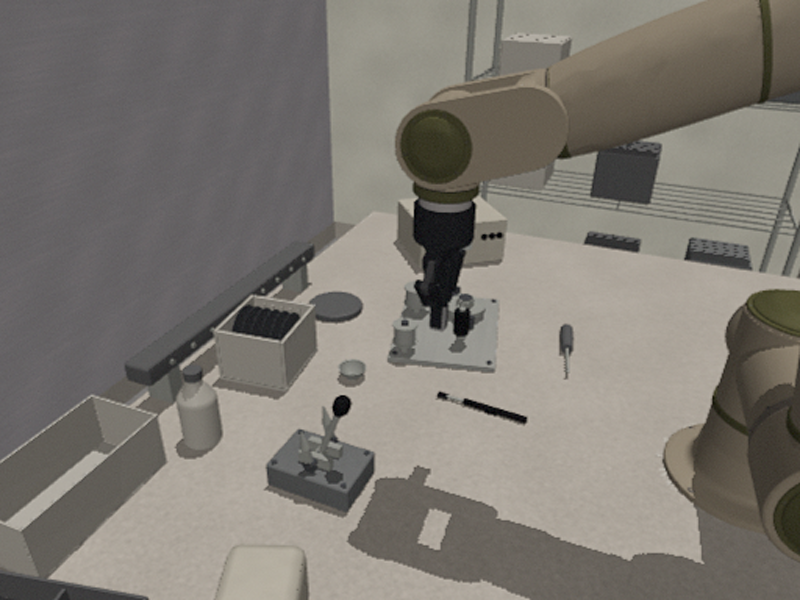

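```bash
cat > fit.py <<'E'
from h import *
T=lambda u,v:(70+u/3.75,120+v/3.75)
S=lambda u,v:(90+u/4.4,200+v/4.4)
W=lambda u,v:(u/1.5625,v/1.5625)
CI['w1']=dict(f=287.47116784840085,c=(247.18922597266018,189.816454917226),p=np.array([512.21144599,141.81011087,375.01758555]),R=rot([-0.69061823,0.10406607,-0.1059045,0.70781421]))
obs=[('top',T(180,158),'c',(65,45)),('top',T(314,165),'c',(65,-45)),('top',T(299,360),'c',(-65,-45)),('top',T(160,354),'c',(-65,45)),
('side',S(447,330),'c',(65,-45)),('side',S(658,400),'c',(-65,-45)),('side',S(583,507),'c',(-65,45)),('side',S(357,430),'c',(65,45)),
('top',T(177,293),'k',0),('side',S(567,262),'k',0),('w1',W(163,115),'k',0),('w1',W(131,27),'t',30),('w1',W(249,27),'t',-30),('w1',W(302,170),'c',(-65,-45)),('w1',W(180,171),'c',(-65,45)),
('top',T(155,226),'t',30),('side',S(455,337),'t',30),('side',S(515,266),'t',-30),('top',T(258,216),'t',-30)]
def pts(p,k,a):
    x,y,yaw,th,ph=p
    if k=='c': l=[a[0],a[1],40]
    if k=='k': l=[100*np.sin(th),0,50+100*np.cos(th)]
    if k=='t': l=[58*np.sin(ph),a,50+58*np.cos(ph)]
    return Rz(yaw)@np.array(l)+[x,y,0]
f=lambda p:np.concatenate([proj(n,pts(p,k,a))[0]-u for n,u,k,a in obs])
if __name__=="__main__":
  r=least_squares(f,[570,247,0,-.4,.4],loss='soft_l1',x_scale=[100,100,1,1,1]);print(r.x)
  for o,e in zip(obs,f(r.x).reshape(-1,2)):print(o[0],o[2:],e.round(1))
  print('knob',pts(r.x,'k',0))
E
python3 fit.py
```

```text
[ 5.70612407e+02  2.45836846e+02 -2.44347290e-02 -3.64369471e-01
  1.80485891e-01]
top ('c', (65, 45)) [-0.5 -0.8]
top ('c', (65, -45)) [ 0.6 -1. ]
top ('c', (-65, -45)) [0.3 0.2]
top ('c', (-65, 45)) [-0.2  0.2]
side ('c', (65, -45)) [-0.4 -2.2]
side ('c', (-65, -45)) [ 1.6 -3. ]
side ('c', (-65, 45)) [ 0.6 -0.8]
side ('c', (65, 45)) [-1.2 -0.9]
top ('k', 0) [0.9 0.1]
side ('k', 0) [ 0.3 -0.5]
w1 ('k', 0) [ 1.8 -0.3]
w1 ('t', 30) [-1.6 -0. ]
w1 ('t', -30) [-4.1  0. ]
w1 ('c', (-65, -45)) [-0.2  1.2]
w1 ('c', (-65, 45)) [-2.3  0.6]
top ('t', 30) [ 0.7 -1.1]
side ('t', 30) [ 0.  -1.1]
side ('t', -30) [ 0.3 -1. ]
top ('t', -30) [-0.2  2.8]
knob [534.98702135 246.70751572 143.43486422]
```

>>> play_rows:
  steps:
    - [[-0.045,-0.015,0],[0,0,0]]
    - [[-0.045,-0.015,0],[0,0,0]]
    - [[-0.045,-0.015,0],[0,0,0]]
    - [[0,0,0.047],[0,0,0]]
    - [[0,0,0.047],[0,0,0]]
    - [[0,0,0.047],[0,0,0]]
    - [[0,0,0],[0,0,0]]

```text
time_s: 3.6
eef_pos: [472.2, 242.0, 121.9]
ee_rot: [-0.004, -0.698, 0.716, 0.002]
force: [-0.0, -0.5, 0.6]
grip_width: 0.003
```

```bash
python3 look.py 2 wrist side
```

```text
{'xyz': array([547.23750996, 239.4126228 , 264.83145717]), 'attitude': array([-0.68976705,  0.1077648 , -0.10809831,  0.70775909])}
3.7 [474.80301698 242.80448815 126.5773299 ] [ 1.64229311e-04 -6.97775735e-01  7.16316257e-01 -1.27638285e-04] [-0.52613566 -0.55632294  1.14119564] -0.0045756237441602265
```

View pics/wrist2.png

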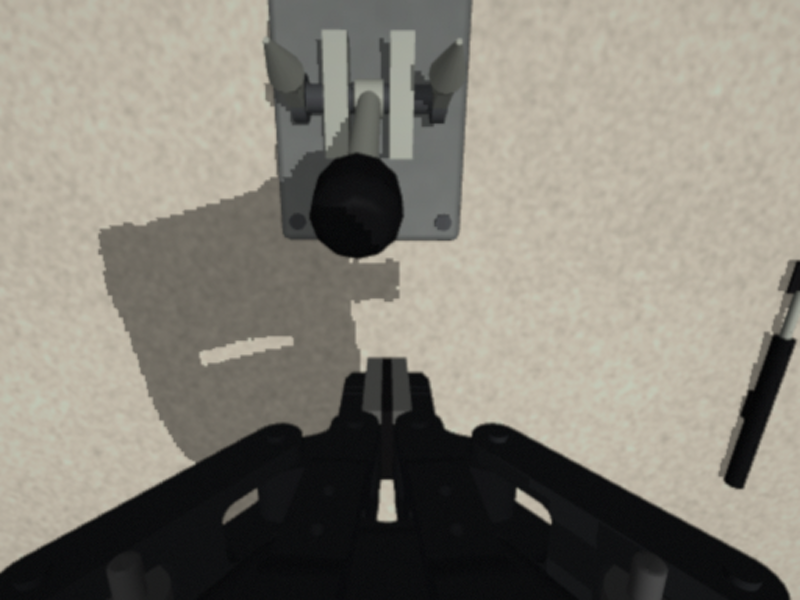

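View pics/side2.png

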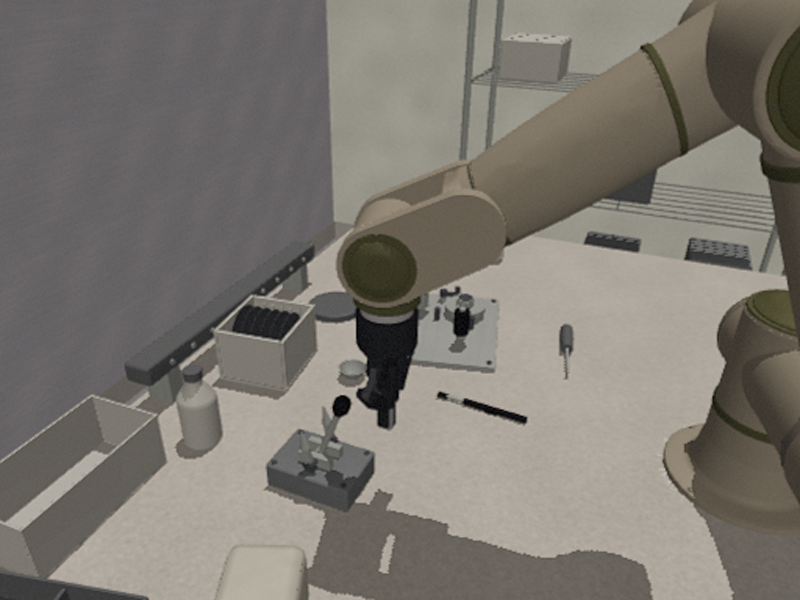

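```bash
python3 - <<'E'
from fit import *
CI['w2']=dict(f=287.47116784840085,c=(247.18922597266018,189.816454917226),p=np.array([547.23750996,239.4126228,264.83145717]),R=rot([-0.68976705,0.1077648,-0.10809831,0.70775909]))
new=[('w2',W(267,40),'t',30),('w2',W(461,41),'t',-30),('w2',W(357,206),'k',0),('w2',W(285,239),'c',(-65,45)),('w2',W(460,239),'c',(-65,-45))]
for name,ob in (('w2',new),('all',[o for o in obs if o[0]!='w1']+new*2)):
    f=lambda p:np.concatenate([proj(n,pts(p,k,a))[0]-u for n,u,k,a in ob])
    r=least_squares(f,[570,247,0,-.4,.4],loss='soft_l1',x_scale=[100,100,1,1,1]);print(name,r.x);print(f(r.x).reshape(-1,2)[-5:].round(1).tolist())
    print(pts(r.x,'k',0))
E
```

```text
w2 [ 5.71702285e+02  2.45382908e+02 -2.92252590e-02 -3.83998019e-01
  1.65789021e-01]
[[0.1, -0.0], [-0.9, -0.0], [1.6, -0.0], [-2.0, -0.2], [0.2, 0.2]]
[534.25525154 246.47761915 142.71742703]
all [ 5.71458105e+02  2.45532708e+02 -2.85383095e-02 -3.80814805e-01
  1.70274569e-01]
[[-0.2, 0.0], [-1.2, -0.0], [1.3, -0.1], [-2.1, 0.2], [0.0, 0.5]]
[534.30553688 246.59326695 142.83620995]
```

>>> play_rows:
  steps:
    - [[-0.005,-0.02,0],[0,0,0]]
    - [[0,-0.02,0],[0,0,0]]
    - [[0,-0.02,0],[0,0,0]]
    - [[0,-0.02,0],[0,0,0]]
    - [[0,-0.02,0],[0,0,0]]
    - [[0,0,0],[0,0,0]]
    - [[0,0,0],[0,0,0]]

```text
time_s: 4.4
eef_pos: [549.7, 244.9, 127.0]
ee_rot: [0.001, -0.698, 0.716, -0.001]
force: [-0.1, -0.2, -0.5]
grip_width: 0.001
```

```bash
python3 look.py 3 wrist side
```

```text
{'xyz': array([623.32485713, 242.00046685, 270.73169508]), 'attitude': array([-0.69053256,  0.10332039, -0.10557225,  0.70805662])}
4.5 [549.17186265 245.03632053 126.50285027] [ 4.56282172e-04 -6.97998131e-01  7.16099379e-01 -2.82333825e-04] [-0.37449961 -0.23664593 -1.29862663] 0.0017384700847971077
```

View pics/wrist3.png

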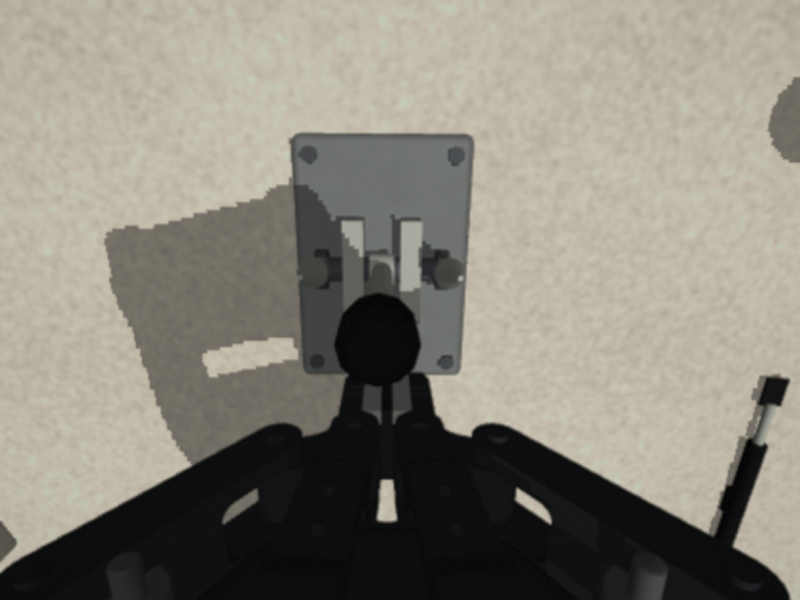

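View pics/side3.png

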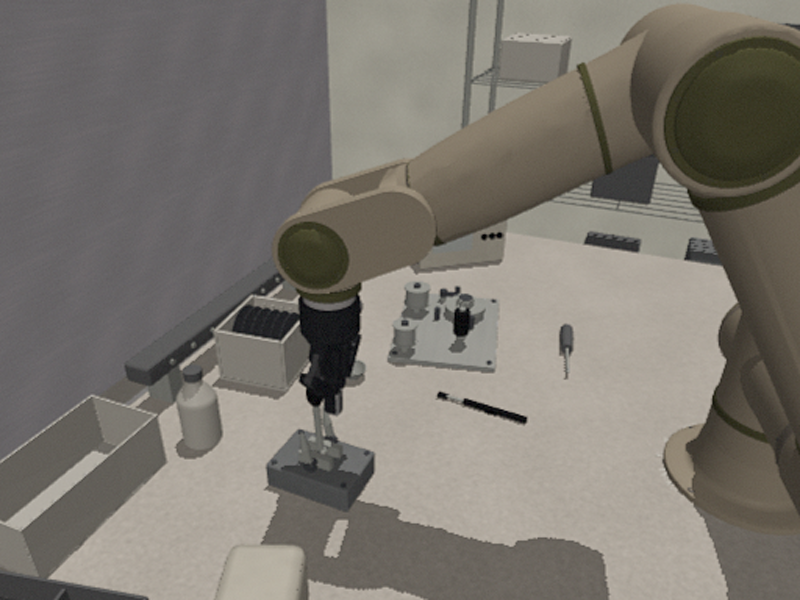

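```bash
cat > wfit.py <<'E'
from fit import *
def wfit(p,q,L,Rt,K,cs,fixed=None):
    CI['w']=dict(f=287.47116784840085,c=(247.18922597266018,189.816454917226),p=np.array(p),R=rot(q))
    ob=[]
    if L:ob.append(('w',W(*L),'t',30))
    if Rt:ob.append(('w',W(*Rt),'t',-30))
    ob.append(('w',W(*K),'k',0))
    ob+=[('w',W(*u),'c',a) for u,a in cs]
    f=lambda p:np.concatenate([proj(n,pts(p,k,a))[0]-u for n,u,k,a in ob])
    r=least_squares(f,[570,247,0,-.1,.2],loss='soft_l1',x_scale=[100,100,1,1,1]);print(r.x.round(3));print(f(r.x).reshape(-1,2).round(1).tolist())
E
python3 - <<'E'
from wfit import *
wfit([623.32485713,242.00046685,270.73169508],[-0.69053256,0.10332039,-0.10557225,0.70805662],(300,276),(462,277),(378,338),[((292,134),(65,45)),((473,134),(65,-45)),((462,374),(-65,-45)),((304,374),(-65,45))])
E
```

```text
[ 5.70603e+02  2.45333e+02 -2.50000e-02  3.40000e-02  1.85000e-01]
[[0.5, 0.3], [-1.0, -0.4], [0.7, -0.0], [-2.1, -0.7], [1.2, -0.7], [-0.2, 1.4], [-0.5, 1.5]]
```

>>> play_rows:
  steps:
    - [[0,-0.0087,0],[0,0,0]]
    - [[0,-0.0087,0],[0,0,0]]
    - [[0,0,0],[0,0,0]]
    - [[0,0,0],[0,0,0]]

```text
time_s: 4.9
eef_pos: [562.6, 244.6, 125.4]
ee_rot: [-0.0, -0.698, 0.716, -0.0]
force: [0.3, -0.7, -0.8]
grip_width: 0.0
```

>>> play_rows:
  steps:
    - [[0,0.04,0],[0,0,0]]
    - [[0,0.06,0],[0,0,0]]
    - [[0,0.06,0],[0,0,0]]
    - [[0,0,0],[0,0,0]]
    - [[0,0,0],[0,0,0]]

```text
time_s: 5.4
eef_pos: [442.4, 247.9, 126.0]
ee_rot: [0.0, -0.698, 0.716, -0.0]
force: [-0.3, 0.4, 0.2]
grip_width: 0.0
```

```bash
python3 look.py 4 wrist side; python3 -c "
import cv2
im=cv2.imread('pics/side4.png')[370:530,240:400];cv2.imwrite('pics/side4c.png',cv2.resize(im,None,fx=3.5,fy=3.5,interpolation=cv2.INTER_CUBIC))"
```

```text
{'xyz': array([516.12374786, 245.10376397, 269.67130341]), 'attitude': array([-0.69078865,  0.10379296, -0.10576972,  0.70770816])}
5.5 [443.59147817 247.78321318 125.86439089] [ 6.09269772e-04 -6.97862610e-01  7.16231283e-01 -3.95268961e-04] [0.08356875 0.74682753 0.01482243] -0.0008030846642112594
```

View pics/wrist4.png

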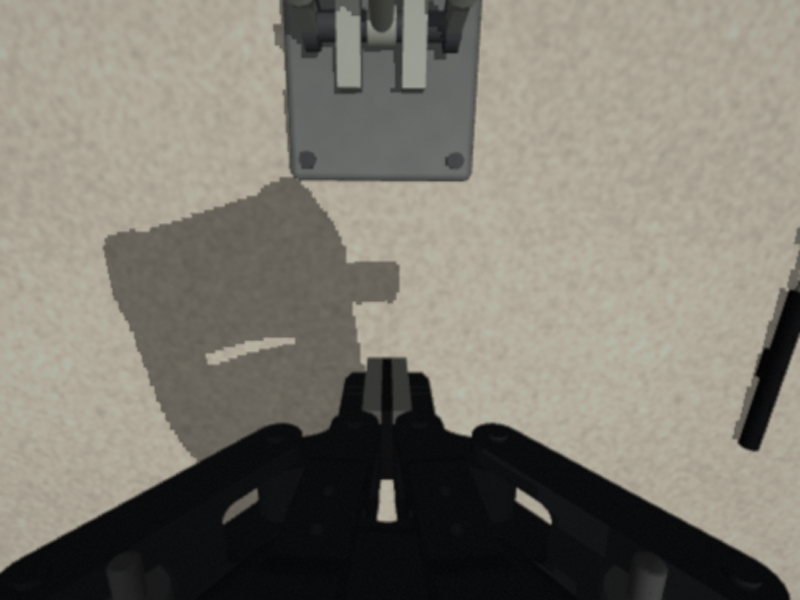

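View pics/side4c.png

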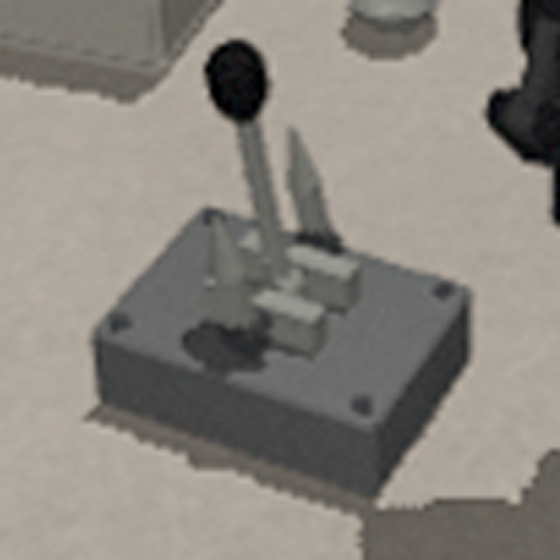

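```bash
python3 look.py 5 top; python3 -c "
import cv2
im=cv2.imread('pics/top5.png')[230:360,150:270];cv2.imwrite('pics/top5c.png',cv2.resize(im,None,fx=4.5,fy=4.5,interpolation=cv2.INTER_CUBIC))"
```

```text
{'xyz': array([517.31496871, 244.85903075, 269.55617   ]), 'attitude': array([-0.69046539,  0.10355926, -0.10573264,  0.7080633 ])}
5.55 [443.65528102 247.69531481 125.73445535] [ 4.86328391e-04 -6.97740560e-01  7.16350323e-01 -2.98072124e-04] [ 0.03602228  0.40765147 -0.53044786] 0.0028087290546537588
```

View pics/top5c.png

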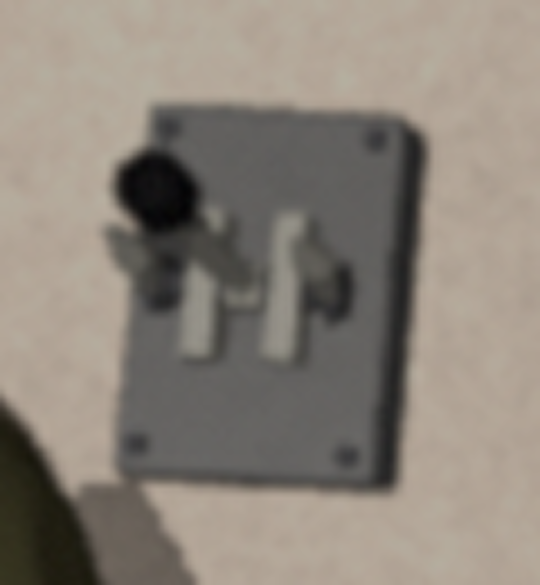

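```bash
python3 - <<'E'
from fit import *
S=lambda u,v:((240+u/3.5)/1.5625,(370+v/3.5)/1.5625)
hs=[('side',S(207,208),'c',(65,-45)),('side',S(470,285),'c',(-65,-45)),('side',S(378,425),'c',(-65,45)),('side',S(95,335),'c',(65,45))]
ob=[('side',S(237,80),'k',0),('side',S(215,218),'t',30),('side',S(292,128),'t',-30)]
for o,fix in ((ob+hs,0),(ob,1)):
    def f(p):
        if fix:p=np.r_[p[0],p[1],-.026,p[2:]]
        return np.concatenate([proj(n,pts(p,k,a))[0]-u for n,u,k,a in o])
    r=least_squares(f,[570,247]+([] if fix else [0])+[.2,.2],x_scale=[100,100]+([] if fix else [1])+[1,1]);print(r.x.round(3),f(r.x).round(1))
E
```

```text
[ 5.69565e+02  2.48630e+02 -1.80000e-02  1.65000e-01  1.89000e-01] [-0.   0.3  0.2 -0.3 -0.1  0.  -0.7 -1.2  1.5 -0.2  0.4  0.9 -1.3 -0.2]
[ 5.89683e+02  2.48828e+02 -4.20000e-02 -1.65000e-01] [-0.   0.   0.  -0.2 -0.   0.2]
```

>>> play_rows:
  steps:
    - [[0,-0.03,-0.05],[0,0,0]]
    - [[0,-0.03,-0.05],[0,0,0]]
    - [[0,0,-0.04],[0,0,0]]
    - [[0,0,0],[0,0,0]]
    - [[0,0,0],[0,0,0]]

```text
time_s: 6.05
eef_pos: [488.0, 246.4, 230.2]
ee_rot: [0.0, -0.698, 0.716, -0.0]
force: [-0.7, 0.1, -0.8]
grip_width: 0.001
```

```bash
python3 look.py 6 wrist; python3 -c "
import cv2
im=cv2.imread('pics/wrist6.png')[0:300,250:550];cv2.imwrite('pics/wrist6c.png',cv2.resize(im,None,fx=2,fy=2,interpolation=cv2.INTER_CUBIC))"
```

```text
{'xyz': array([561.91900045, 243.5084451 , 373.80261883]), 'attitude': array([-0.69030812,  0.10408048, -0.10607117,  0.70808958])}
6.1 [487.51937843 246.34263976 229.4310358 ] [-7.16497948e-04 -6.97810356e-01  7.16282097e-01  3.90360774e-04] [-0.27708907 -0.67336285 -0.30432272] -0.001886104979315687
```

View pics/wrist6c.png

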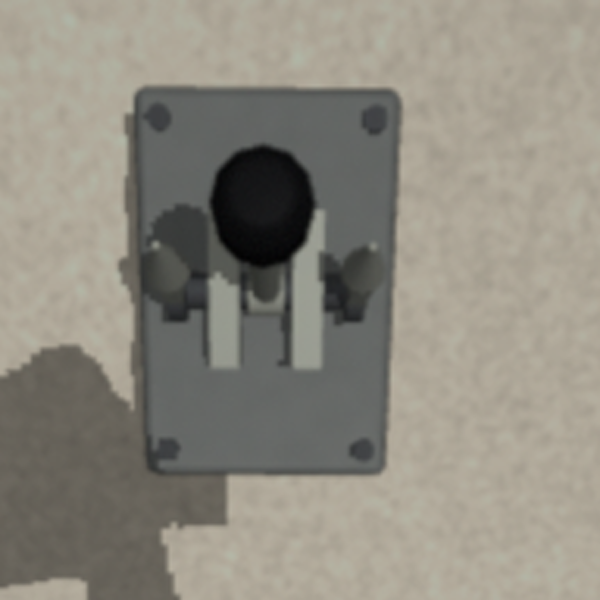

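```bash
python3 - <<'E'
from wfit import *
C=lambda u,v:(250+u/2,v/2)
wfit([561.919,243.508,373.803],[-0.69030812,0.10408048,-0.10607117,0.70808958],C(157,244),C(374,245),C(263,205),[(C(136,88),(65,45)),(C(400,90),(65,-45)),(C(383,473),(-65,-45)),(C(149,472),(-65,45))])
# belt unit
s=1.5625
def bp(p,k):
    x,y,yaw,th=p
    if k=='p':l=np.array([0,0,60.]);return l+[x,y,0]
    if k=='i':return Rz(yaw)@np.array([120*np.sin(th),120*np.cos(th),65])+[x,y,0]
obs2=[('top',(302.3,225.0),'i'),('side',(294.9,204.9),'i'),('top',(351.7,215.9),'p'),('side',(297.4,190),'p')]
f=lambda p:np.concatenate([proj(n,bp([*p,0],k))[0]-u for n,u,k in obs2])
r=least_squares(f,[513,-273,.2],x_scale=[100,100,1]);print(r.x,f(r.x).round(1));print(bp([*r.x,0],'i'))
E
```

```text
[ 5.69860e+02  2.45135e+02 -3.10000e-02  1.70000e-01  1.97000e-01]
[[0.0, -0.1], [-0.3, 0.0], [0.3, 0.0], [-1.5, -0.7], [0.9, -0.8], [1.0, 1.4], [-1.2, 1.3]]
[ 5.14301358e+02 -2.75927668e+02  2.08241633e-01] [-0.1 -0.  -0.1  1.2  0.2 -0.4  0.6 -1. ]
[ 489.49257699 -158.52015385   65.        ]
```

>>> play_rows:
  steps:
    - [[0.054,0.007,0],[0,0,0]]
    - [[0.054,0.007,0],[0,0,0]]
    - [[0.054,0.007,0],[0,0,0]]
    - [[0.054,0.007,0],[0,0,0]]
    - [[0.054,0.007,0],[0,0,0]]
    - [[0.054,0.007,0],[0,0,0]]
    - [[0.054,0.007,0],[0,0,0]]
    - [[0.054,0.007,0],[0,0,0]]
    - [[0.054,0.007,0],[0,0,0]]
    - [[0.054,0.007,0],[0,0,0]]
    - [[0,0,0.04],[0,0,0]]
    - [[0,0,0.04],[0,0,0]]
    - [[0,0,0],[0,0,0]]
    - [[0,0,0],[0,0,0]]

```text
time_s: 7.5
eef_pos: [424.5, -156.8, 170.6]
ee_rot: [-0.0, -0.698, 0.716, 0.001]
force: [0.7, 0.0, 0.8]
grip_width: -0.003
```

```bash
python3 look.py 7 wrist
```

```text
{'xyz': array([ 498.62603064, -159.7452795 ,  314.06311295]), 'attitude': array([-0.69052679,  0.10433343, -0.10675064,  0.70773695])}
7.55 [ 425.00871854 -156.99825022  171.386615  ] [ 6.07581093e-05 -6.98110829e-01  7.15989612e-01 -3.76569014e-04] [0.08407817 0.23696869 0.55798973] 0.0020505288776561637
```

View pics/wrist7.png

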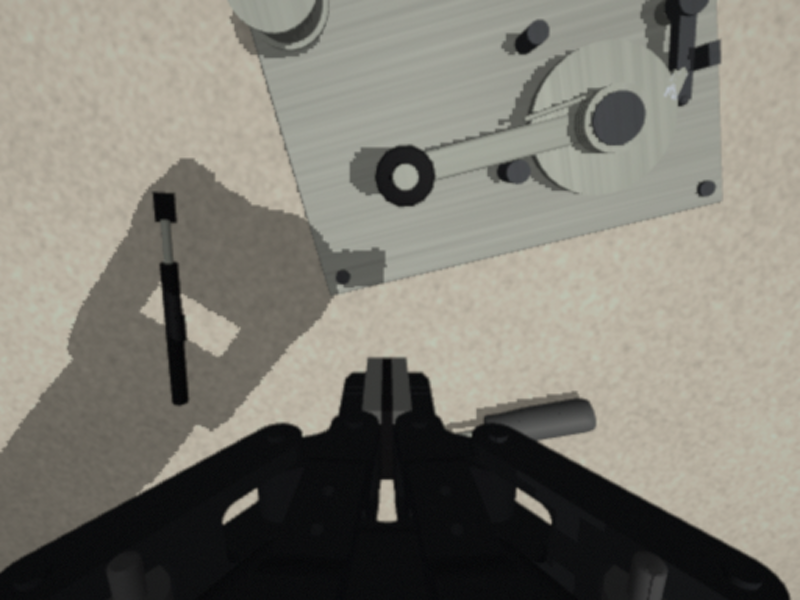

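```bash
python3 - <<'E'
from h import *
CI['w']=dict(f=287.47116784840085,c=(247.18922597266018,189.816454917226),p=np.array([498.626,-159.745,314.063]),R=rot([-0.69052679,0.10433343,-0.10675064,0.70773695]))
print(back('w',(405/1.5625,176/1.5625),87)); print([back('w',(617/1.5625,117/1.5625),z) for z in (60,70)])
for c in ((335,294),(720,202)):print(back('w',(c[0]/1.5625,c[1]/1.5625),12))
E
```

```text
[ 489.91129029 -168.75991114   87.        ]
[array([ 516.17794522, -281.88673091,   60.        ]), array([ 515.4870951 , -277.07919377,   70.        ])]
[ 408.11671692 -121.59028236   12.        ]
[ 465.30485285 -379.68111511   12.        ]
```

```bash
python3 - <<'E'
from h import *
s=1.5625
print(back('top',(478/s,350/s),87),back('top',(551/s,336/s),65),back('side',(464/s,311/s),87))
E
python3 - <<'E'
import cv2
im=cv2.imread("pics/top0.png")[150:270,255:400];cv2.imwrite("pics/topT.png",cv2.resize(im,None,fx=5,fy=5,interpolation=cv2.INTER_CUBIC))
im=cv2.imread("pics/side0.png")[170:250,235:335];cv2.imwrite("pics/sideT.png",cv2.resize(im,None,fx=7,fy=7,interpolation=cv2.INTER_CUBIC))
E
```

```text
[ 490.72572944 -164.38352594   87.        ] [ 514.9809533  -276.54813789   65.        ] [ 486.06048605 -163.50719482   87.        ]
```

View pics/topT.png

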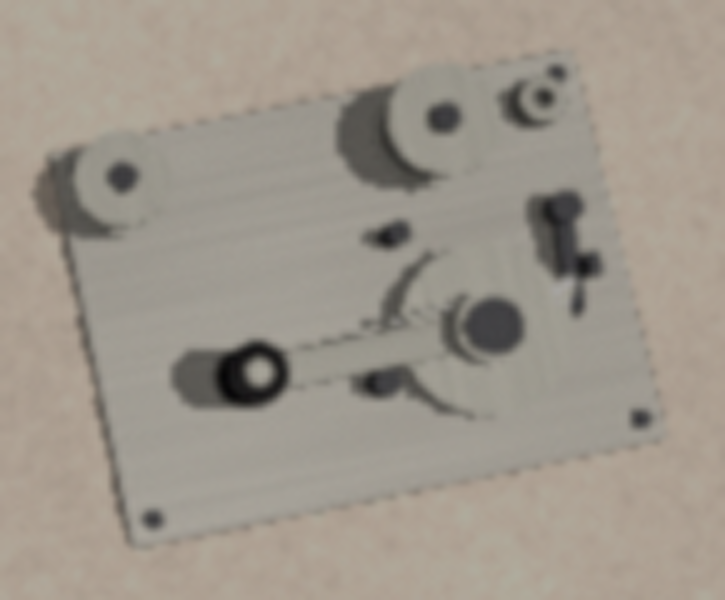

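View pics/sideT.png

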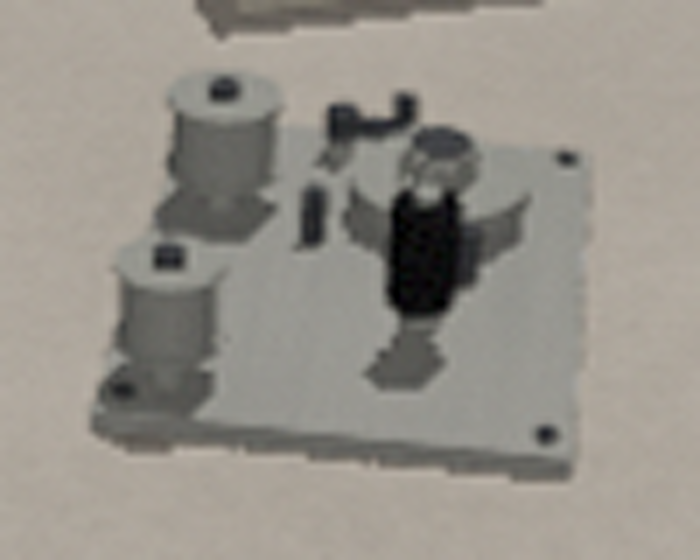

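>>> play_rows:
  steps:
    - [[0.0107,0,0],[0,0,0]]
    - [[0,0,0.054],[0,0,0]]
    - [[0,0,0.054],[0,0,0]]
    - [[0,0,0.054],[0,0,0]]
    - [[0,0,0],[0,0,0]]
    - [[0,-0.03,0],[0,0,0]]
    - [[-0.001,-0.015,0],[0,0,0]]
    - [[0,0,0],[0,0,0]]
    - [[0,0,0],[0,0,0]]

```text
time_s: 8.45
eef_pos: [458.5, -165.5, 50.6]
ee_rot: [0.0, -0.698, 0.716, -0.001]
force: [-0.2, 1.2, -0.6]
grip_width: -0.004
```

```bash
python3 look.py 8 wrist side
```

```text
{'xyz': array([ 532.18485329, -168.12705264,  194.26709841]), 'attitude': array([-0.69066468,  0.10406501, -0.10512119,  0.7078858 ])}
8.55 [ 457.97731153 -165.29665315   49.98554305] [ 6.33624963e-05 -6.97920784e-01  7.16174817e-01 -4.55338798e-04] [-1.06459568  0.52466434  0.13802177] 0.0013371549753362331
```

View pics/wrist8.png

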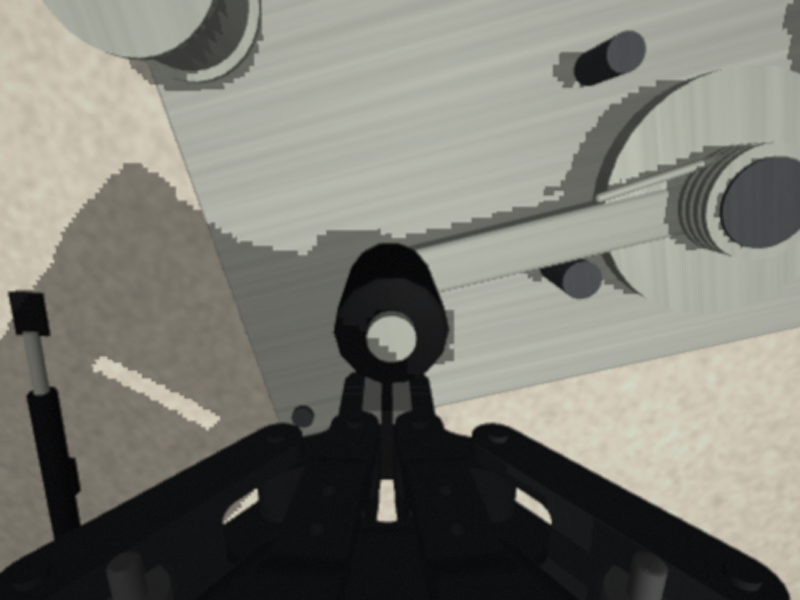

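View pics/side8.png

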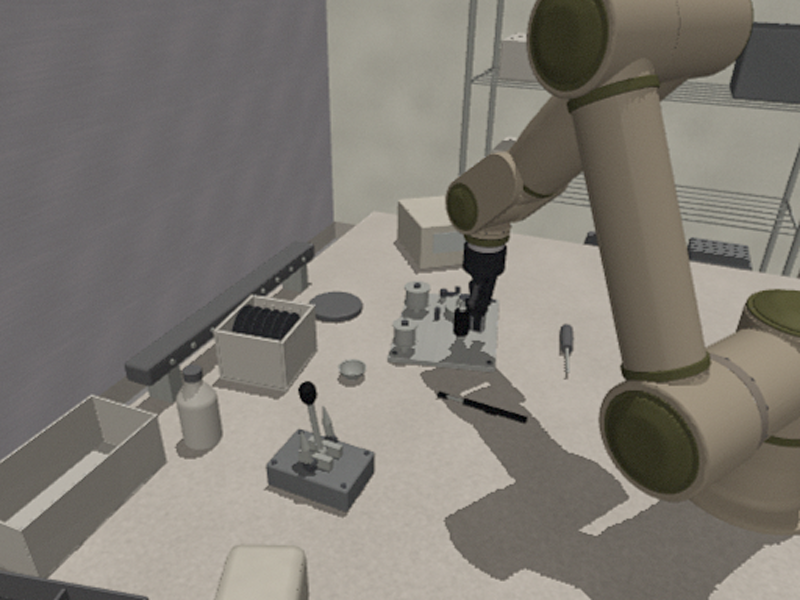

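>>> play_rows:
  steps:
    - [[0,-0.0075,0],[0,0,0]]
    - [[-0.002,-0.0158,0],[0,0,0]]
    - [[-0.002,-0.0158,0],[0,0,0]]
    - [[0.001,-0.016,0],[0,0,0]]
    - [[0.001,-0.016,0],[0,0,0]]
    - [[0.0029,-0.0117,0],[0,0,0]]
    - [[0.0029,-0.0117,0],[0,0,0]]
    - [[0,0,0],[0,0,0]]
    - [[0,0,0],[0,0,0]]

```text
time_s: 9.45
eef_pos: [527.1, -168.4, 48.1]
ee_rot: [-0.001, -0.698, 0.716, 0.003]
force: [-8.4, 3.6, 0.5]
grip_width: -0.002
```

```bash
python3 look.py 9 wrist top
```

```text
{'xyz': array([ 601.85964357, -171.72943588,  191.19887387]), 'attitude': array([-0.69048633,  0.10514639, -0.10927133,  0.70727127])}
9.55 [ 526.9523124  -168.41928075   48.10473253] [-0.00094461 -0.69805389  0.71603706  0.0032867 ] [-8.45979898  4.62795961 -1.28688686] -7.47887517241559e-05
```

View pics/wrist9.png

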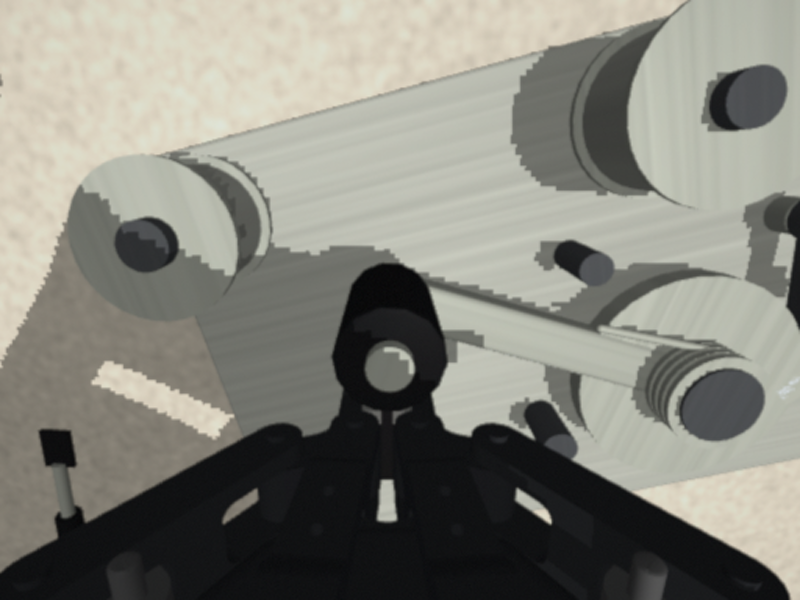

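View pics/top9.png

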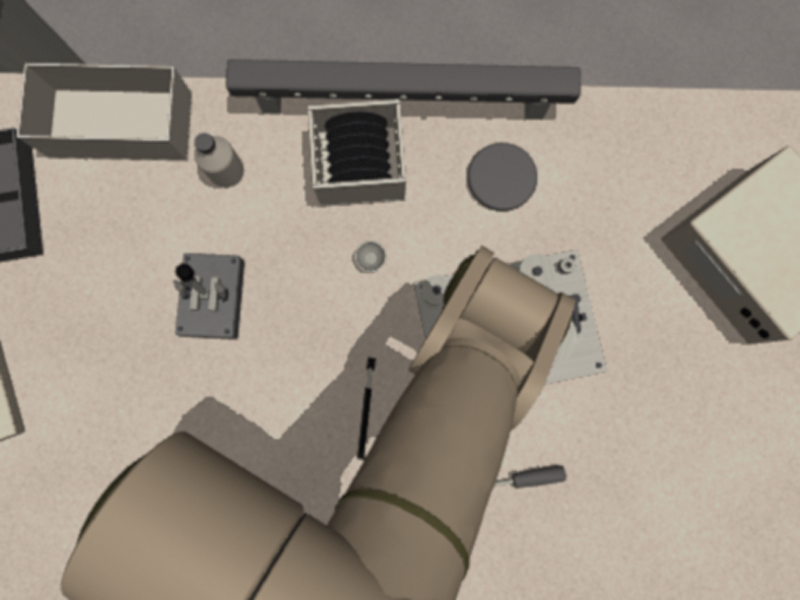

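>>> play_rows:
  steps:
    - [[0.0032,-0.0085,0],[0,0,0]]
    - [[0.0032,-0.0085,0],[0,0,0]]
    - [[0,0,0],[0,0,0]]
    - [[0,0,0],[0,0,0]]
    - [[0,0,0],[0,0,0]]

```text
time_s: 10.05
eef_pos: [539.4, -173.5, 48.1]
ee_rot: [-0.001, -0.698, 0.716, 0.003]
force: [-8.5, 4.2, 0.3]
grip_width: 0.002
```

```bash
python3 look.py 10 wrist side; python3 - <<'E'
from rig import cams
from h import *
ci=cams.camera_info('wrist')
CI['w']=dict(f=ci['fx'],c=(ci['cx'],ci['cy']),p=ci['xyz'],R=rot(ci['attitude']))
import pickle;pickle.dump(CI['w'],open('w10.pkl','wb'))
for i in range(3):
    import time
from rig import ctrl
print(ctrl.sense()['force'],ctrl.sense()['dq'].round(3))
E
```

```text
{'xyz': array([ 614.27441523, -176.79211466,  191.13981623]), 'attitude': array([-0.69044752,  0.10521915, -0.10952863,  0.70725853])}
10.15 [ 539.42590675 -173.46732444   48.07156106] [-0.00101298 -0.69805169  0.71603812  0.00349628] [-8.6634306  5.1715838  0.0345159] 0.00043532400041990565
[-8.6634306  5.1715838  0.0345159] [ 0.001 -0.001 -0.     0.    -0.     0.001]
```

View pics/wrist10.png

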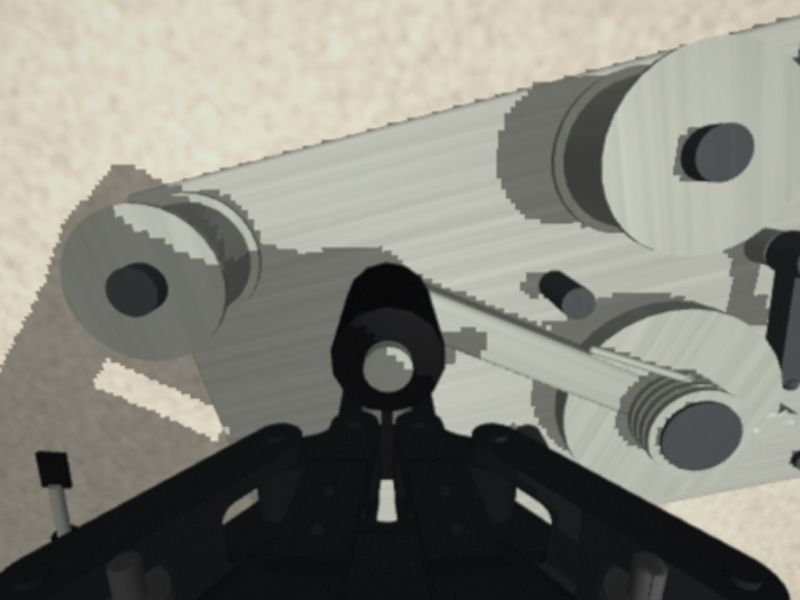

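View pics/side10.png

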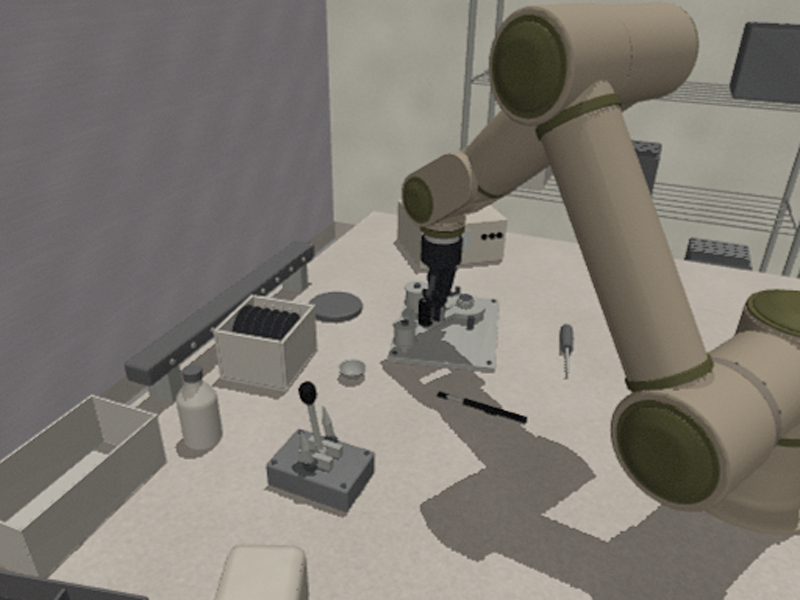

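```bash
python3 - <<'E'
from h import *
def c(p,q):return dict(f=287.47116784840085,c=(247.18922597266018,189.816454917226),p=np.array(p),R=rot(q))
v=[('8',c([532.185,-168.127,194.267],[-0.69066468,0.10406501,-0.10512119,0.7078858]),(391,340),(765,202)),
('9',c([601.86,-171.729,191.199],[-0.69048633,0.10514639,-0.10927133,0.70727127]),(389,367),(722,405)),
('10',c([614.274,-176.792,191.14],[-0.69044752,0.10521915,-0.10952863,0.70725853]),(388,368),(702,437))]
for n,k,i,h in v:
    a=back(k,np.array(i)/1.5625,87);b=back(k,np.array(h)/1.5625,66)
    d=a-b;print(n,a.round(1),b.round(1),np.hypot(d[0],d[1]),'th',np.arctan2(d[0],d[1])+.208)
E
```

```text
8 [ 487.7 -168.5   87. ] [ 518.1 -274.5   66. ] 110.31830864707709 th -0.0713837262103019
9 [ 550.2 -171.    87. ] [ 524.2 -275.6   66. ] 107.7989208086484 th 0.45221548593181604
10 [ 562.4 -175.7   87. ] [ 524.9 -276.4   66. ] 107.43870702690634 th 0.5639472110688898
```

```bash
python3 - <<'E'
from rig import ctrl
print(ctrl.finish_job()); s=ctrl.sense(); print(s['time_s'],s['force'],s['eef_pos'])
E
```

```text
the job is handed in; nothing more can be done
None
the job is handed in; nothing more can be done
```

I set the lever in line with the idle pointer first. Then I pushed the tensioner arm past its click with the closed fingers against the roller, and handed the job in at about 10.2 s with the fingers still holding it there.

- **Lever:** the last wrist-camera fit gave about 0.170 rad for the lever and 0.197 rad for the pointer. An earlier side view gave 0.165 and 0.189. The difference is about 0.03 rad against the 0.09 limit.
- **Tensioner:** the arm had turned about 0.64 rad from rest, worked out from how far the roller moved. It stood still, and the wrist force was about 10 N. The wrist picture showed the roller centred on the fingers.
- **Other things on the bench:** the last pictures showed nothing moved.

**Checks that disagreed:**
- The first idler position was about 7 mm off in y. I corrected it from the roller's top rim before pushing.
- Taken from the last picture alone, the arm angle came out as 0.56 rad. The same method gave -0.07 rad at rest, so I relied on the difference, which agrees with 0.64.

I did not measure the pawl; I took it to have dropped back because the arm was well past the click. The hand-in gave no verdict.

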